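# Open the used-buffer can

## Task

Open the used-buffer can so that the spent gel buffer can be poured in: first lever the cap's orange tab fully up to vent it, then unscrew the cap anticlockwise and lift it off once its lugs are free, and stand it rim-down in the shallow drip tray. Work by feel: do not wrench, drag or pull hard on the cap while it is on the neck, set it down gently, and leave everything else on the bench where it is.

Things in the scene. Friction and masses are not known exactly. Their poses are not given: they have to be found in the camera images.
- can: the used-buffer can: white plastic, 250 x 170 mm, 150 mm high, half full and heavy, it does not budge; origin under its middle, z up, carrying handle along its x axis on the +x half of its top (26 mm above the can's top). The neck (45 mm wide, 19 mm high) stands on the top, 65 mm from the middle towards -x
- cap_hinge (a point): the blue cap on the can's neck: 64 mm wide, 24 mm high, 90 g. This point is fixed in the cap, on its axis and on the tab's hinge line, 28.5 mm above the cap's rim (4.5 mm above its flat top). z: up along the cap's axis; x: towards the end of the folded tab (at the start within 70 degrees of the world -x direction); y: along the hinge
- cap: the same cap, origin at the middle of its rim (underside); axes as cap_hinge
- can_mouth (a point): foot of the can's neck, on its axis. Three hidden lugs hold the cap against a springy seal (about 20 N). Turned anticlockwise seen from above (0.1 to 0.5 N m; against the stop more) it comes free after 28 to 75 degrees, depending on how tightly it was done up: the seal then pushes it up, 3 to 5 mm in all. Some 10 degrees further on is a hard stop. Only in between can it be lifted off
- tab_end (a point): the orange tab, 42 mm from its hinge, mid-thickness; x: along the tab away from the hinge, y: along the hinge. A blade 26 mm wide (y), 6 to 8 mm thick, ending 48 mm from the hinge; folded, it lies on the cap and its last 16 mm stand out past the cap's side. It can be pinched across its width; standing up, it is the handle for turning and lifting the cap
- tab (a joint): tab angle: 0 folded flat on the cap, 1.57 standing straight up on the cap's axis (its stop). Stiff hinge (0.10 N m): it stays where it is left
- tray: the shallow light-grey drip tray, 160 x 160 mm outside, 22 mm high, walls and floor 5 mm, fixed; origin under its middle, axes along its sides, inner floor 5 mm above the origin. It stands left or right of the can, the blue tube rack on the other side
- rack: blue tube rack 90 x 150 mm, 80 mm high with its tubes, fixed; origin under its middle
- beaker: glass beaker 68 mm wide, 85 mm high; origin under its middle
- stock_bottle: amber bottle with a blue cap, 62 mm wide, 130 mm high; origin under its middle
- pipette: micropipette with a green plunger, 200 mm long, lying flat; origin on the bench under its middle
- spare_cap: plain white cap 48 mm wide, 18 mm high, not part of the job; origin under its middle
- tip_box: blue pipette-tip box with a pale lid, 87 x 122 mm, 70 mm high; origin under its middle
- goggles: safety goggles with a green strap, 160 mm wide, 45 mm high; origin under its middle
Mind the look-alikes: they are no part of the job. Of the things like the cap, leave any that is white; of the rest the larger one is meant.

How it is judged (in metres and radians):
On the way, in this order (a step that is already met when the one before it is completed fails the run):
1. the tab is levered up (at least 75 degrees) while the cap is still done up on the neck (value of joint tab above 1.309 rad and z of cap_hinge in the frame of can below 0.1867 m), for 0.1 s.
2. the cap is off: lifted at least 25 mm clear above its place on the neck (z of cap_hinge in the frame of can above 0.2085 m), for 0.1 s.
At the end, for the whole second after the job is handed in: The cap stands rim-down on the floor of the drip tray (its axis within 50 mm of the tray's middle along each side, its height within 4 mm, upright within 7 degrees), released and at rest (x of cap_hinge in the frame of tray between -0.05 and 0.05 m and y of cap_hinge in the frame of tray between -0.05 and 0.05 m and z of cap_hinge in the frame of tray between 0.0295 and 0.0375 m and angle between cap_hinge's own z axis and vertical below 0.12 rad); the robot touches nothing.
It fails at once if the cap is wrenched, dragged or pulled on the neck: more than 60 N of contact force on the can (contact force between can and anything else above 60 N).
It fails at once if the cap is dropped or banged down: faster than 0.35 m/s while its rim is less than 25 mm above the tray's floor, over the tray (horizontal distance between cap and tray below 0.08 m and z of cap in the frame of tray below 0.03 m and linear speed of cap above 0.35 m/s).
It fails at once if another thing on the bench is shifted by more than 20 mm (distance of any of beaker, stock_bottle, pipette, spare_cap, tip_box, goggles from where it was at the start of the episode above 0.02 m).
It fails at once if the rack is struck: more than 10 N (contact force between rack and anything else above 10 N).
It also fails if it takes over 70 s, if anything falls off the work surface, if the arm or the gripper's body presses on something with over 40 N, if the wrist force passes 120 N, or if a joint passes its speed limit or range.

## Robot

A 6-joint arm with a two-finger parallel gripper is mounted at the origin on the work surface. World frame = base frame: x ahead of the robot, y to its left, z up, the work surface at z = 0. Lengths are in m, angles in degrees, forces in N, time in s.
With the tool pointing down it reaches from about 0.4 to 0.825 m from the base axis. Payload 7 kg.
Tool frame: the origin (TCP) lies midway between the tips of the shut fingers; the grasp point (between the pads) lies r.hold_point_z behind it (r.hold_point_z is the distance from the TCP to the grasp point, in m); z points along the fingers, x is the direction in which the jaws open and shut, and the axes are right-handed (so a half turn about z gives the same grasp; the last joint's range is limited). The gripper opens to 88 mm and grips with 3 to 60 N. Pads are 19 mm wide; open, the fingers measure 130 mm over their backs; the gripper's body (78 mm by 193 mm) begins 47 mm behind the grasp point.
Start: joints at [91.221, 20.546, 0.682, 0, -70.136, -16.507], TCP at [0.178, 0.651, 0.227] pointing down, gripper open.
Joint ranges: [-176.03, 176.03], [-82.01, 121.73], [-58.28, 71.71], [-173.87, 95.51], [-174.79, -0.11], [-173.66, 173.66]. Speed limits (degrees/s): [136.94, 136.94, 172.46, 180, 180, 180].

## Interface

Orientations are given as [roll, pitch, yaw] about the fixed x, y, z axes, in that order (R = Rz(yaw) Ry(pitch) Rx(roll)).
In Python, from plant import get_state, viewer, close_job, r gives the robot as it stands.
- The arm moves only by the tool apply_moves, never from a script. Its argument "plan" is a list of rows, each a list of 3 entries, a list of its own where there are three numbers: the closure in counts, from 0 (fully open) to 255 (shut), then the shift along the tool's x, y, z in units of 50 mm (1.0 is 50 mm), then the turn about the tool's z in units of 6 degrees (1.0 is 6 degrees). A call has 1 to 12 rows; each row shifts and turns the commanded pose from where the row before left it, along the tool's axes as they then stand; what a row does not reach is not made up. A row lasts 1/8 s, in which the tool goes at most 62.5 mm and 10.7 degrees, less where a joint would pass 70% of its speed; a pose out of reach is approached as far as the arm can. A call is refused whole if a number of a shift passes 1 or a number of a turn 1, either way. A call with a gripper value outside its range is refused whole. The fingers move at their own pace and stop on an object; "squeeze" is the grip in N (left out, the last holds). Time passes only in rows, so rows that do not move let the fingers close. It gives the time, the measured TCP pose, the force and the opening at its end, in the units of the state.
- get_state(): the state, without advancing time (a new reading comes with each control period).
- viewer.capture(name): name is "scene" or "top" or "wrist"; returns a dict with "frame" (400x640x3 uint8, blue, green, red), "K" (3x3 intrinsics, pixels), "D" ([k1, k2, p1, p2, k3] as OpenCV has them; the pictures are not rectified), "R" (3x3) and "t" (3): a world point X has camera coordinates R X + t; the wrist camera has in their place "mount" (4x4, takes a point from camera to tool coordinates, whose origin is the TCP and whose axes are the tool frame's). Camera axes: x right, y down, z forward; pixel columns grow to the right and rows downward; lengths in m; the calibration is good to about 2 mm. A picture is of the moment at which its call begins: read the wrist's pose just before it. There is no depth.
- close_job(): hands the job in, once; it reports no verdict.
The state is a dict: "time_s": time; "joints": joint angles; "qd": joint speeds; "joint_torque": joint torques, N m; "tcp_pos": TCP position; "eef_rot": TCP orientation; "contact_force": force on the tool from outside, world axes, zero at the start; "moment": the same for the moment, N m; "gripper_width": finger opening in m.
Only numpy, scipy, OpenCV 4.12 (cv2) and the standard library are available. Lean on these libraries where they do the work, as an engineer would, in place of code of your own. Each camera call takes 0.05 s, during which the arm holds its last target.

## Working session

There is one attempt and no reset: what is moved stays moved. The work goes in short steps, Python scripts to look and compute and a tool call to move; the robot and the scene stay as the last step left them, time stands still between calls to the robot, and variables do not carry over. Pictures are saved under pics/ and viewed, and the job is handed in when it is done.

Besides the shell and the picture viewer there is one more tool, called after "Emit:" as name([rows], argument=value, ...), one row to a line, values as JSON. apply_moves: Moves the arm, as the interface text tells. Its arguments: {"type":"object","properties":{"plan":{"type":"array","items":{"type":"array"}},"squeeze":{"type":"number"}},"required":["plan"]}

```bash
ls; mkdir -p pics; cat > h.py <<'E'
import numpy as np, cv2
from plant import get_state, viewer, r
from scipy.spatial.transform import Rotation as Ro
def cap(n,save=None):
    s=get_state(); c=viewer.capture(n)
    if n=="wrist":
        M=np.array(c["mount"]); T=np.eye(4)
        T[:3,:3]=Ro.from_euler('xyz',s["eef_rot"],degrees=True).as_matrix(); T[:3,3]=s["tcp_pos"]
        W=T@M; c["R"]=W[:3,:3].T; c["t"]=-W[:3,:3].T@W[:3,3]
    c["R"]=np.array(c["R"]);c["t"]=np.array(c["t"]);c["K"]=np.array(c["K"]);c["D"]=np.array(c["D"])
    if save: cv2.imwrite("pics/"+save+".png",c["frame"])
    return c
def ray(c,px):
    u=cv2.undistortPoints(np.array([[px]],float),c["K"],c["D"])[0,0]
    d=c["R"].T@np.array([u[0],u[1],1]); return -c["R"].T@c["t"], d/np.linalg.norm(d)
def onz(c,px,z):
    o,d=ray(c,px); return o+d*(z-o[2])/d[2]
def proj(c,X):
    return cv2.projectPoints(np.array(X,float).reshape(-1,3),cv2.Rodrigues(c["R"])[0],c["t"],c["K"],c["D"])[0][:,0]
E
python3 - <<'E'
from h import *
print(get_state(), r.hold_point_z)
for n in("scene","top","wrist"):
    c=cap(n,n+"0"); print(n,c["K"][0,0],-c["R"].T@c["t"])
E
```

```text
pics
{'time_s': 0.0, 'joints': array([ 9.12214559e+01,  2.05925131e+01,  6.34576544e-01, -1.95146451e-02,
       -7.01371627e+01, -1.65064677e+01]), 'qd': array([-0.01066847, -0.03385613, -0.04718129, -0.00826994,  0.13057561,
       -0.09464891]), 'joint_torque': array([ 1.02587685e-03, -5.82712555e+01,  2.93052328e+01,  6.99737236e+00,
        6.85914667e-03, -1.48736490e-04]), 'tcp_pos': array([0.1778497 , 0.65064141, 0.22561854]), 'eef_rot': array([-1.79990566e+02, -9.63925579e-02, -1.05291666e+02]), 'contact_force': array([-0.55677367, -0.74852083, -0.38517687]), 'moment': array([-0.02952201, -0.02414653, -0.03354143]), 'gripper_width': 0.08787900442221705} 0.0188
scene 372.5068927895003 [ 1.14331826 -0.64712552  0.80121314]
top 510.8664386361163 [0.34374928 0.01697273 1.8271023 ]
wrist 320.21521738646356 [0.24269968 0.63248943 0.38347843]
```

View pics/scene0.png

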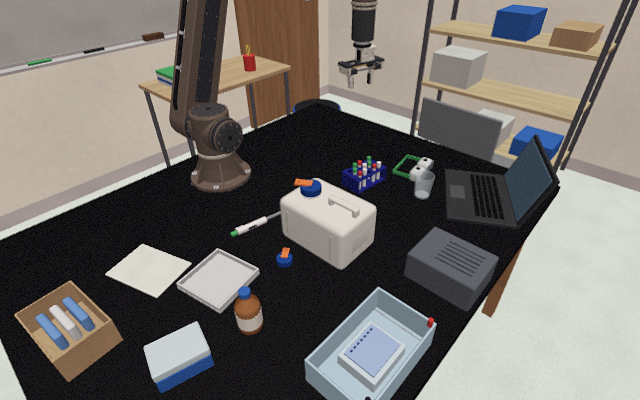

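View pics/top0.png

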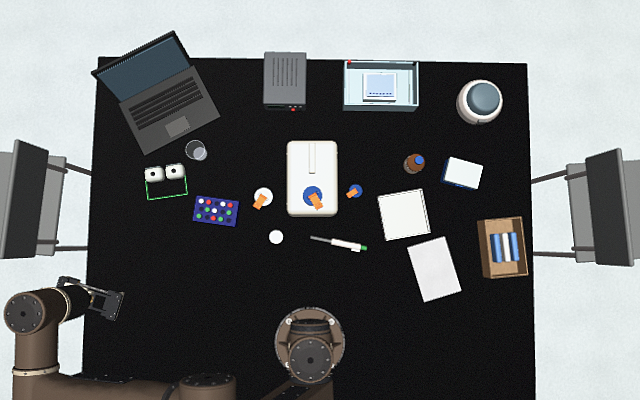

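View pics/wrist0.png

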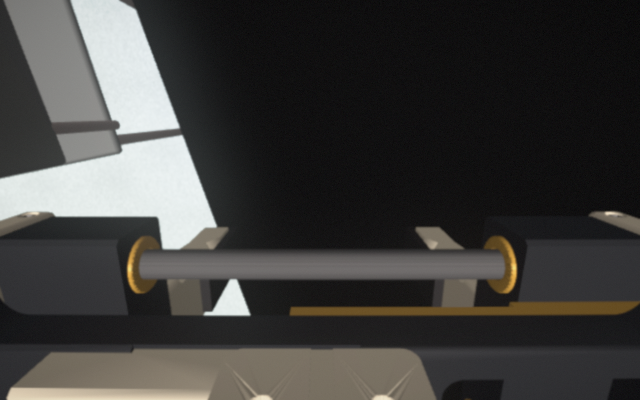

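In the top view, four things could be taken for the cap:
- the blue cap with orange tab on the can, (313,196)
- a small blue one on the bench, (355,190)
- a white one with an orange tab, (263,197)
- the plain white spare cap, (276,237)

The bottle's blue cap is at (418,159). I choose the large blue one on the can's neck, and will check it in a close crop.

```bash
python3 - <<'E'
from h import *
c=cap("top"); f=c["frame"]
cv2.imwrite("pics/crop1.png",cv2.resize(f[120:260,240:460],None,fx=3.6,fy=3.6,interpolation=cv2.INTER_CUBIC))
s=cap("scene"); cv2.imwrite("pics/crop2.png",cv2.resize(s["frame"][160:310,170:400],None,fx=3.4,fy=3.4,interpolation=cv2.INTER_CUBIC))
def blobs(f,lo,hi,mina):
    m=cv2.inRange(cv2.cvtColor(f,cv2.COLOR_BGR2HSV),lo,hi)
    n,l,st,ce=cv2.connectedComponentsWithStats(m)
    return [(st[i],ce[i],(l==i).astype(np.uint8)) for i in range(1,n) if st[i][4]>=mina]
for nm,cc in(("top",c),("scene",s)):
  for cn,lo,hi in(("blue",(100,130,50),(125,255,255)),("orange",(5,150,120),(18,255,255))):
    for st,ce,m in blobs(cc["frame"],lo,hi,25):
        k=cv2.findContours(m,0,1)[0][0]
        print(nm,cn,st,ce.round(1),cv2.minAreaRect(k), cv2.minEnclosingCircle(k))
        if nm=="top": print("   z.17",onz(cc,ce,.19).round(3))
E
```

```text
top blue [415 156   8   8  55] [418.4 159.7] ((418.5, 159.5), (7.0, 7.0), 90.0) ((418.45123291015625, 159.7926788330078), 4.096817493438721)
   z.17 [ 0.62  -0.345  0.19 ]
top blue [440 159  34  32 123] [450.2 178. ] ((452.37567138671875, 180.2410888671875), (40.25303649902344, 19.69829559326172), 49.08561706542969) ((459.0, 174.5), 20.155742645263672)
   z.17 [ 0.562 -0.448  0.19 ]
top blue [349 184  14  14 103] [356.4 189.7] ((355.76922607421875, 189.84616088867188), (13.891888618469238, 11.907332420349121), 60.2551155090332) ((355.1639404296875, 190.29507446289062), 7.045558452606201)
   z.17 [ 0.519 -0.143  0.19 ]
top blue [303 186  19  19 177] [310.9 193.6] ((311.5281066894531, 194.54495239257812), (16.535966873168945, 18.549962997436523), 57.9946174621582) ((311.8571472167969, 195.2857208251953), 9.529865264892578)
   z.17 [0.504 0.004 0.19 ]
top blue [192 195  47  32 819] [215.5 210.8] ((215.0900115966797, 210.37002563476562), (43.84061813354492, 26.445791244506836), 8.130102157592773) ((215.0, 210.5), 24.88483428955078)
   z.17 [0.445 0.309 0.19 ]
top blue [508 233   7  27  4
[... 2239 characters left out ...]
scene blue [155 354  60  39 718] [184.9 373.9] ((185.44659423828125, 373.6918029785156), (11.93364143371582, 62.643577575683594), 62.19853591918945) ((184.69564819335938, 372.39129638671875), 31.533828735351562)
scene orange [294 178  19   8 102] [302.2 181.9] ((303.0, 181.5), (18.0, 7.0), 0.0) ((303.0, 182.5), 9.12424373626709)
scene orange [281 247   9  11  65] [284.9 251.9] ((284.9807434082031, 252.0961456298828), (7.0601806640625, 9.60969066619873), 11.309932708740234) ((285.0, 252.0), 5.656954288482666)
scene orange [235 297  24  19 305] [246.8 306.6] ((246.8692626953125, 306.8538818359375), (16.83951187133789, 24.557621002197266), 74.74488067626953) ((246.5, 305.5), 12.349188804626465)
```

View pics/crop1.png

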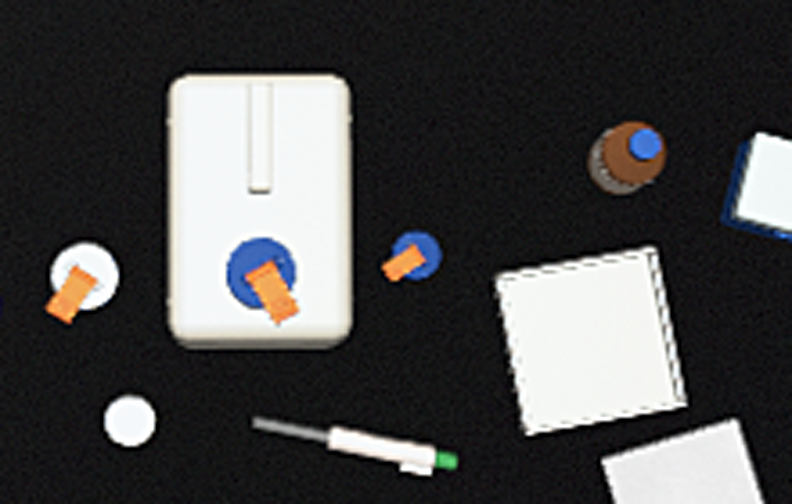

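View pics/crop2.png

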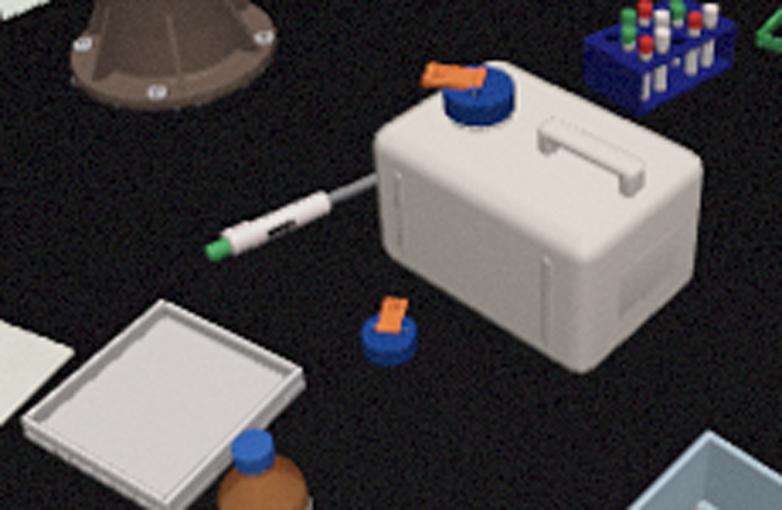

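The crop confirms it: the large blue cap sits on the can's neck, centre about (312.5,196) in the top image, with its tab pointing down and right (toward the base and -y). The small blue one stands on the bench at (355,190). The tray is on the right at (404,214).

```bash
cat >> h.py <<'E'
def tool(d,yaw=None):
    "world displacement -> tool units (down-pointing tool as it stands)"
    s=get_state(); R=Ro.from_euler('xyz',s["eef_rot"],degrees=True).as_matrix() if yaw is None else Ro.from_euler('xyz',[180,0,yaw],degrees=True).as_matrix()
    return (R.T@np.array(d)/0.05).round(3)
E
python3 - <<'E'
from h import *
c=cap("wrist"); print(np.array(c["mount"]).round(3),c["K"].round(1))
t=cap("top"); s=cap("scene")
# tray corners in top: contour at rim height .022
m=cv2.inRange(cv2.cvtColor(t["frame"],cv2.COLOR_BGR2HSV),(0,0,150),(180,60,255))
m[:,:373]=0;m[:,436:]=0;m[:183]=0;m[246:]=0
n,l,st,ce=cv2.connectedComponentsWithStats(m);
for i in range(1,n):
    if st[i][4]>500:
        k=cv2.findContours((l==i).astype(np.uint8),0,1)[0][0];b=cv2.minAreaRect(k);print(st[i],b)
        P=[onz(t,p,.022) for p in cv2.boxPoints(b)];print(np.round(P,3),np.mean(P,0), [np.linalg.norm(P[j]-P[j-1]) for j in range(4)])
print(onz(t,(312.2,195.6),.179),onz(t,(318,205),.185))
C=onz(t,(312.2,195.6),.179)
T=np.array([.46,-.02,.30])
p=get_state()["tcp_pos"];print(p,tool(T-p))
E
```

```text
[[ 1.    -0.001 -0.001  0.001]
 [ 0.001  0.968  0.251 -0.067]
 [ 0.001 -0.251  0.968 -0.158]
 [ 0.     0.     0.     1.   ]] [[320.2   0.  321.5]
 [  0.  320.2 195.9]
 [  0.    0.    1. ]]
[ 378  189   53   52 2017] ((403.67999267578125, 214.239990234375), (44.900245666503906, 45.615787506103516), 79.69515228271484)
[[ 0.515 -0.234  0.022]
 [ 0.546 -0.394  0.022]
 [ 0.389 -0.422  0.022]
 [ 0.359 -0.262  0.022]] [ 0.45221031 -0.32781067  0.022     ] [np.float64(0.15876380113077176), np.float64(0.16361016869813721), np.float64(0.15933398778540048), np.float64(0.16236513732124455)]
[ 0.49912623 -0.00064833  0.179     ] [ 0.46837977 -0.01965756  0.185     ]
[0.17797001 0.65104247 0.22644339] [11.458 -8.98  -1.469]
```

Emit:
apply_moves([
  [0,[0,0,-0.6],0],
  [0,[0,0,-0.9],0],
  [0,[0.7,-0.55,0],0],
  [0,[0.9,-0.7,0],0],
  [0,[0.9,-0.7,0],0],
  [0,[0.9,-0.7,0],0],
  [0,[0.9,-0.7,0],0],
  [0,[0.9,-0.7,0],0],
  [0,[0.9,-0.7,0],0],
  [0,[0.9,-0.7,0],0],
  [0,[0.9,-0.7,0],0],
  [0,[0.9,-0.7,0],0],
])

```text
time_s: 1.9
tcp_pos: [0.3926, 0.1346, 0.3021]
eef_rot: [-180.0, 0.1, -105.2]
contact_force: [1.6, 0.7, -0.5]
gripper_width: 0.0874
```

Emit:
apply_moves([
  [0,[0.9,-0.7,0],0],
  [0,[0.9,-0.7,0],0],
  [0,[0.6,-0.6,0],0],
  [0,[0,0,0],1],
  [0,[0,0,0],1],
  [0,[0,0,0],1],
  [0,[0,0,0],1],
  [0,[0,0,0],1],
  [0,[0,0,0],1],
  [0,[0,0,0],1],
  [0,[0,0,0],1],
])

```text
time_s: 3.28
tcp_pos: [0.4571, -0.0058, 0.3017]
eef_rot: [180.0, 0.0, -153.5]
contact_force: [-1.0, 0.2, -0.4]
gripper_width: 0.0876
```

Emit:
apply_moves([
  [0,[0,0,0],1],
  [0,[0,0,0],1],
  [0,[0,0,0],1],
  [0,[0,0,0],1],
  [0,[0,0,0],1],
  [0,[0,0,0],1],
  [0,[0,0,0],1],
  [0,[0,0,0],1],
  [0,[0,0,0],1],
  [0,[0,0,0],1],
  [0,[0,0,0],1],
  [0,[0,0,0],1],
])

```text
time_s: 4.78
tcp_pos: [0.4571, -0.0058, 0.3017]
eef_rot: [180.0, 0.0, 134.5]
contact_force: [-0.2, 0.1, -0.4]
gripper_width: 0.0874
```

Emit:
apply_moves([
  [0,[0,0,0],1],
  [0,[0,0,0],1],
  [0,[0,0,0],0.8],
  [0,[0,0,0],0],
])

```text
time_s: 5.28
tcp_pos: [0.4571, -0.0058, 0.3017]
eef_rot: [180.0, -0.0, 117.9]
contact_force: [0.5, 0.2, 0.3]
gripper_width: 0.0877
```

```bash
python3 - <<'E'
from h import *
s=get_state();print(s["joints"].round(1),s["tcp_pos"],s["eef_rot"],s["contact_force"])
cap("wrist","w1")
E
```

```text
[ 24.1  -3.1 -18.1  -0.  -75.  -86.1] [ 0.45711107 -0.00576468  0.30166978] [ 1.79982620e+02 -2.12414979e-03  1.17944915e+02] [0.51078064 0.1567239  0.255378  ]
```

View pics/w1.png

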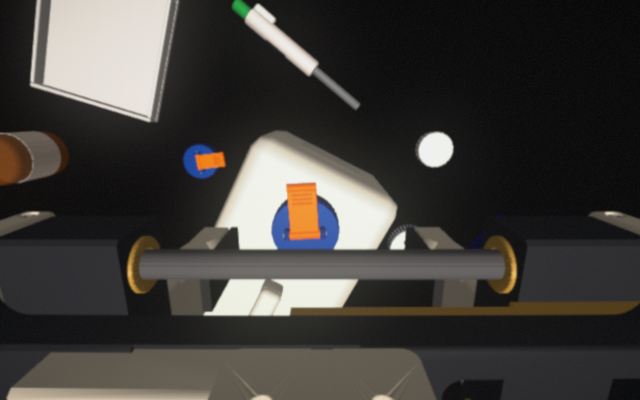

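The wrist view shows the blue cap around (306,228) with the orange tab running from its hinge near (305,236) up to its tip near (301,184). It is nearly lined up with the tool. Next I measure it.

```bash
python3 - <<'E'
from h import *
c=cap("wrist"); f=c["frame"]; hsv=cv2.cvtColor(f,cv2.COLOR_BGR2HSV)
m=cv2.inRange(hsv,(3,150,120),(18,255,255)); m[:,:260]=0;m[:,350:]=0;m[245:]=0;m[:170]=0
n,l,st,ce=cv2.connectedComponentsWithStats(m);i=1+np.argmax(st[1:,4]);k=cv2.findContours((l==i).astype(np.uint8),0,1)[0][0]
b=cv2.minAreaRect(k);print(st[i],b)
P=np.array([onz(c,p,.187) for p in cv2.boxPoints(b)]);print(P.round(4),[np.linalg.norm(P[j]-P[j-1]).round(4) for j in range(4)])
mb=cv2.inRange(hsv,(100,120,40),(125,255,255))|m; mb[:,:260]=0;mb[:,350:]=0;mb[245:]=0;mb[:170]=0
k2=max(cv2.findContours(mb,0,1)[0],key=cv2.contourArea)
X=[]
# cap circle at top z .179 : blue left/right extreme
mb2=cv2.inRange(hsv,(100,120,40),(125,255,255));mb2[:,:260]=0;mb2[:,350:]=0;mb2[250:]=0;mb2[:190]=0
ys,xs=np.nonzero(mb2);print(xs.min(),xs.max(),ys.min(),ys.max())
for row in range(200,250,4):
    x=np.nonzero(mb2[row])[0]
    if len(x):
        A=onz(c,(x.min(),row),.179);B=onz(c,(x.max()+1,row),.179);print(row,x.min(),x.max(),np.linalg.norm(A-B).round(4),((A+B)/2).round(4))
cv2.imwrite("pics/w1c.png",cv2.resize(f[170:260,250:370],None,fx=6,fy=6,interpolation=cv2.INTER_CUBIC))
E
```

```text
[ 287  184   33   55 1552] ((303.0185546875, 210.90823364257812), (54.21674728393555, 30.196096420288086), 87.39744567871094)
[[ 0.4652 -0.0363  0.187 ]
 [ 0.4518 -0.0137  0.187 ]
 [ 0.4953  0.0117  0.187 ]
 [ 0.5094 -0.0119  0.187 ]] [np.float64(0.0505), np.float64(0.0263), np.float64(0.0504), np.float64(0.0275)]
272 337 202 248
204 318 323 0.0055 [ 0.4688 -0.0006  0.179 ]
208 281 328 0.0438 [ 0.479  -0.0118  0.179 ]
212 278 332 0.0504 [ 0.4822 -0.0096  0.179 ]
216 276 334 0.0543 [ 0.4856 -0.0079  0.179 ]
220 274 336 0.0581 [ 0.4891 -0.0061  0.179 ]
224 273 337 0.0602 [ 0.4926 -0.0043  0.179 ]
228 273 337 0.0604 [ 0.496  -0.0025  0.179 ]
232 272 337 0.0615 [ 0.4998 -0.0011  0.179 ]
236 273 337 0.0608 [0.5031 0.0011 0.179 ]
240 274 336 0.0591 [0.5067 0.003  0.179 ]
244 276 334 0.0555 [0.5103 0.0048 0.179 ]
248 278 332 0.052 [0.5139 0.0067 0.179 ]
```

View pics/w1c.png

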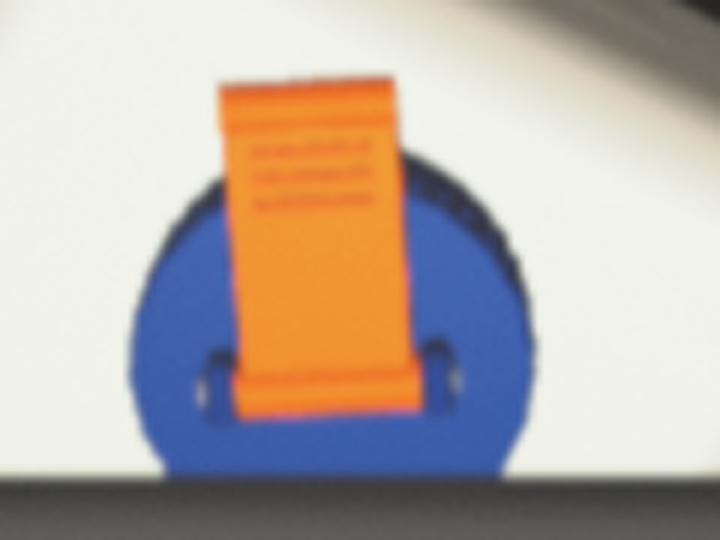

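Emit:
apply_moves([
  [0,[0,0,0],-0.28],
  [0,[-0.34,-0.066,0],0],
  [0,[0,0,0.6],0],
  [0,[0,0,0.8],0],
  [0,[0,0,0.6],0],
  [0,[0,0,0],0],
], squeeze=4)

```text
time_s: 6.12
tcp_pos: [0.4613, -0.0226, 0.1999]
eef_rot: [-179.8, -0.1, 119.7]
contact_force: [-0.5, -0.4, 0.5]
gripper_width: 0.0875
```

```bash
python3 - <<'E'
from h import *
s=get_state();print(s["joints"].round(1),s["tcp_pos"],s["eef_rot"],s["contact_force"],s["moment"])
c=cap("wrist");f=c["frame"]
cv2.imwrite("pics/w2c.png",cv2.resize(f[100:330,180:460],None,fx=2.5,fy=2.5))
hsv=cv2.cvtColor(f,cv2.COLOR_BGR2HSV)
m=cv2.inRange(hsv,(3,150,120),(18,255,255)); m[:,:240]=0;m[:,400:]=0;m[:140]=0
k=max(cv2.findContours(m,0,1)[0],key=cv2.contourArea);b=cv2.minAreaRect(k);print(b)
tip=[p for p in cv2.boxPoints(b)];P=np.array([onz(c,p,.187) for p in tip]);print(P.round(4))
R=Ro.from_euler('xyz',s["eef_rot"],degrees=True).as_matrix();print(((P-s["tcp_pos"])@R).round(4))
E
```

```text
[ 21.7   1.4 -27.2  -0.  -61.6 -82. ] [ 0.46133825 -0.02260515  0.19989197] [-1.79754997e+02 -5.16239880e-02  1.19667503e+02] [-0.53102421 -0.35463176  0.46544918] [ 0.0529941  -0.16219526 -0.03140418]
((321.0, 293.0), (28.0, 46.0), 90.0)
[[ 0.4921 -0.0217  0.187 ]
 [ 0.4788  0.0019  0.187 ]
 [ 0.4949  0.0114  0.187 ]
 [ 0.5086 -0.0128  0.187 ]]
[[-0.0145  0.0273  0.0128]
 [ 0.0127  0.0273  0.0128]
 [ 0.013   0.0461  0.0127]
 [-0.0149  0.046   0.0127]]
```

View pics/w2c.png

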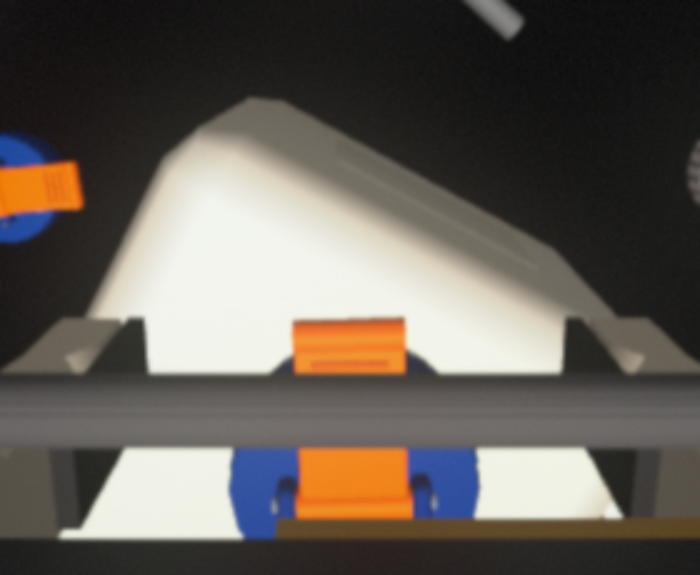

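The tab lies centred between the open fingers, its tip edge in the crop at (293–405, 320). I lower the tool and pinch lightly.

Emit:
apply_moves([
  [0,[-0.02,0.02,0.32],0],
  [0,[0,0,0.32],0],
  [60,[0,0,0],0],
  [120,[0,0,0],0],
  [180,[0,0,0],0],
  [230,[0,0,0],0],
  [255,[0,0,0],0],
  [255,[0,0,0],0],
  [255,[0,0,0],0],
], squeeze=5)

```text
time_s: 7.3
tcp_pos: [0.464, -0.0225, 0.1695]
eef_rot: [-180.0, -0.0, 119.6]
contact_force: [0.0, 1.3, 0.4]
gripper_width: 0.0259
```

```bash
python3 - <<'E'
from h import *
s=get_state();print(s["tcp_pos"],s["eef_rot"],s["contact_force"],s["moment"],s["gripper_width"])
R=Ro.from_euler('xyz',s["eef_rot"],degrees=True).as_matrix();print(R.T@s["contact_force"])
c=cap("wrist");f=c["frame"]
cv2.imwrite("pics/w3c.png",cv2.resize(f[100:330,180:460],None,fx=2.5,fy=2.5))
E
```

```text
[ 0.46403043 -0.022515    0.16953427] [-1.79994244e+02 -3.90400190e-03  1.19594034e+02] [0.03164533 1.26720872 0.42175273] [ 0.28097727 -0.04350046  0.04937141] 0.02588644082736817
[ 1.08629737  0.65328742 -0.42174435]
```

View pics/w3c.png

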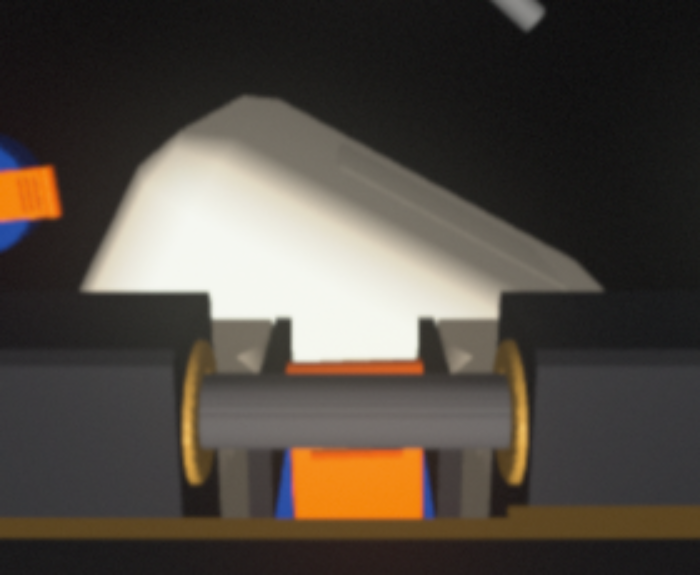

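Emit:
apply_moves([
  [255,[0,0.005,-0.11],0],
  [255,[0,0.02,-0.11],0],
  [255,[0,0.035,-0.1],0],
  [255,[0,0.05,-0.1],0],
  [255,[0,0,0],0],
], squeeze=8)

```text
time_s: 7.98
tcp_pos: [0.4685, -0.0199, 0.191]
eef_rot: [-180.0, -0.0, 119.6]
contact_force: [-5.3, -0.2, 4.0]
gripper_width: 0.0256
```

```bash
python3 - <<'E'
from h import *
s=get_state();print(s["tcp_pos"],s["contact_force"],s["moment"],s["gripper_width"])
c=cap("wrist","w4");f=cap("scene")["frame"]
cv2.imwrite("pics/s4.png",cv2.resize(f[110:260,220:400],None,fx=4,fy=4))
E
```

```text
[ 0.46852694 -0.01992449  0.19097649] [-5.29061437 -0.15007365  3.96129472] [0.20169178 1.74449814 0.06861545] 0.025611852484329466
```

View pics/s4.png

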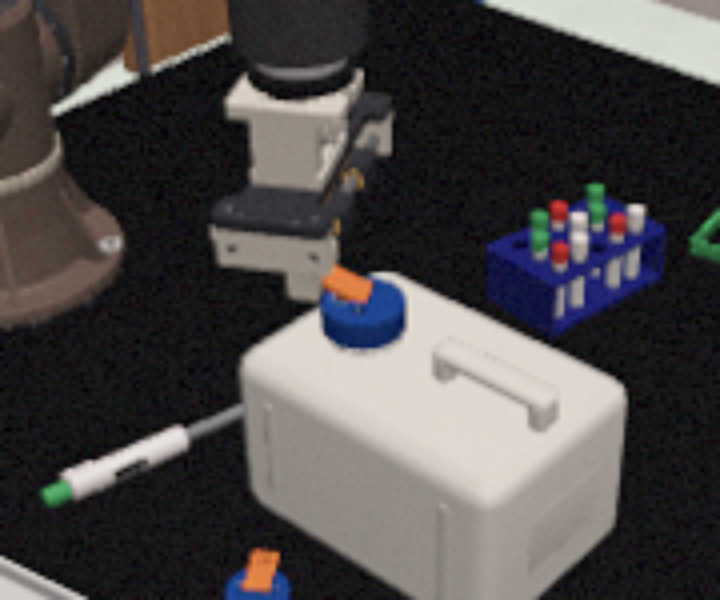

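View pics/w4.png

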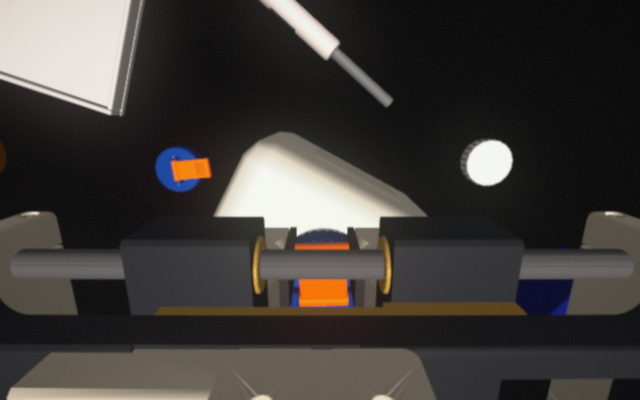

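The scene crop shows the tab rising about 30° between the fingers at (347,285). Forces are small, so I continue the arc.

Emit:
apply_moves([
  [255,[0,0.06,-0.09],0],
  [255,[0,0.075,-0.085],0],
  [255,[0,0.085,-0.07],0],
  [255,[0,0.09,-0.065],0],
  [255,[0,0,0],0],
])

```text
time_s: 8.7
tcp_pos: [0.4823, -0.0119, 0.2063]
eef_rot: [-180.0, -0.0, 119.6]
contact_force: [-5.2, 1.2, 1.6]
gripper_width: 0.0259
```

Emit:
apply_moves([
  [255,[0,0.1,-0.05],0],
  [255,[0,0.1,-0.035],0],
  [255,[0,0,0],0],
])

```text
time_s: 9.07
tcp_pos: [0.4911, -0.0068, 0.2106]
eef_rot: [-180.0, -0.0, 119.6]
contact_force: [-5.7, 2.6, 2.4]
gripper_width: 0.0263
```

Emit:
apply_moves([
  [255,[0,0.11,-0.02],0],
  [255,[0,0.1,-0.01],0],
  [255,[0,0,0],0],
])

```text
time_s: 9.45
tcp_pos: [0.5003, -0.0013, 0.2122]
eef_rot: [180.0, -0.0, 119.6]
contact_force: [-5.6, 3.3, 3.3]
gripper_width: 0.0255
```

```bash
python3 - <<'E'
from h import *
s=get_state();print(s["tcp_pos"],s["contact_force"],s["moment"],s["gripper_width"])
c=cap("wrist","w5");f=cap("scene")["frame"]
cv2.imwrite("pics/s5.png",cv2.resize(f[110:260,220:400],None,fx=4,fy=4))
E
```

```text
[ 0.50032819 -0.00132592  0.21222482] [-5.61879212  3.3246692   3.29071385] [1.36517118 2.13315387 0.00278442] 0.025507648956002233
```

View pics/s5.png

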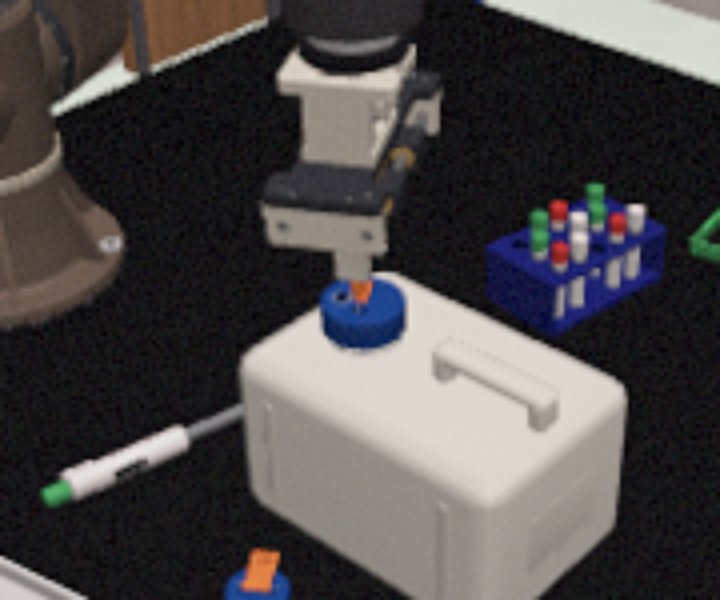

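View pics/w5.png

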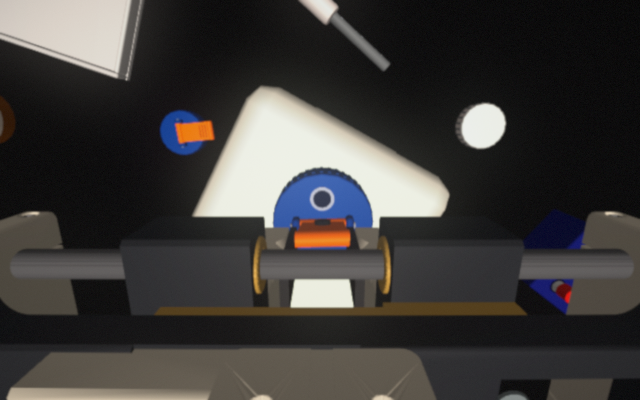

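```bash
python3 - <<'E'
from h import *
c=cap("wrist");f=c["frame"]
H=np.array([.5,-.001,.1835]);d=np.array([-.869,-.493,0]);w=np.array([-.494,.87,0])
for th in(60,75,80,85,90):
    t=np.radians(th);a=d*np.cos(t)+np.array([0,0,1])*np.sin(t); n=d*np.sin(t)-np.array([0,0,1])*np.cos(t)
    print(th,"tip front/back",proj(c,[H+.048*a+.0035*n,H+.048*a-.0035*n,H+.006*a+.0035*n]).round(0).tolist())
cv2.imwrite("pics/w5c.png",cv2.resize(f[150:320,220:420],None,fx=4,fy=4))
E
```

```text
60 tip front/back [[324.0, 201.0], [324.0, 215.0], [323.0, 218.0]]
75 tip front/back [[324.0, 227.0], [324.0, 242.0], [323.0, 221.0]]
80 tip front/back [[324.0, 236.0], [324.0, 251.0], [323.0, 222.0]]
85 tip front/back [[324.0, 245.0], [324.0, 259.0], [323.0, 223.0]]
90 tip front/back [[324.0, 254.0], [324.0, 267.0], [323.0, 224.0]]
```

View pics/w5c.png

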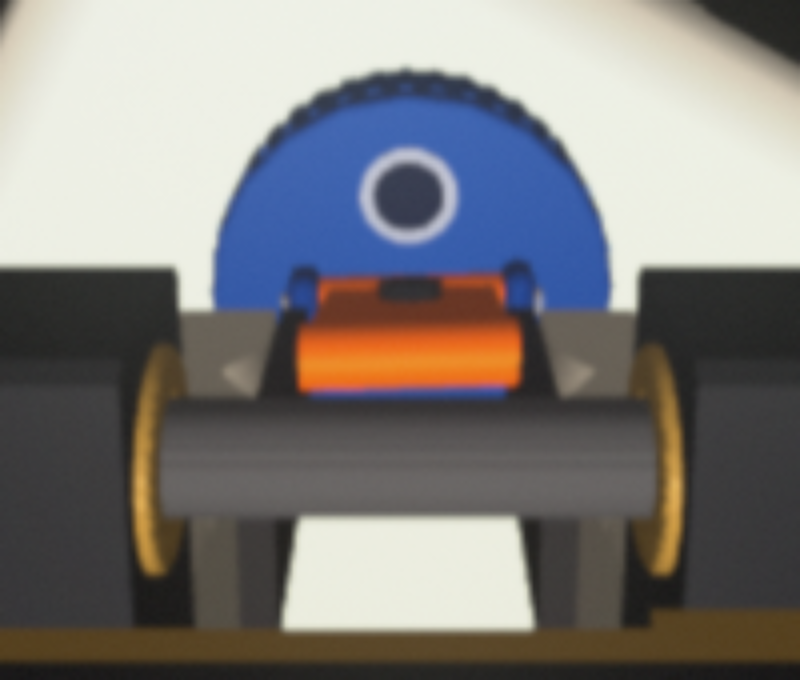

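The tip band is at rows 231–247, which matches a tab angle near 77°. The tab has slipped a little in the pads, so I push it further to its stop.

Emit:
apply_moves([
  [255,[0,0.06,0],0],
  [255,[0,0.06,0],0],
  [255,[0,0,0],0],
])

```text
time_s: 9.98
tcp_pos: [0.5054, 0.0016, 0.2122]
eef_rot: [180.0, -0.1, 119.6]
contact_force: [-6.6, 2.9, 3.2]
gripper_width: 0.0256
```

Emit:
apply_moves([
  [255,[0,0.05,0],0],
  [255,[0,0.03,0],0],
  [255,[0,0,0],0],
])

```text
time_s: 10.35
tcp_pos: [0.5087, 0.0035, 0.212]
eef_rot: [-180.0, -0.1, 119.6]
contact_force: [-6.3, 4.2, 1.3]
gripper_width: 0.0254
```

```bash
python3 - <<'E'
from h import *
s=get_state();print(s["tcp_pos"],s["contact_force"],s["moment"],s["gripper_width"])
c=cap("wrist");f=c["frame"]
H=np.array([.5,-.001,.1835]);d=np.array([-.869,-.493,0]);w=np.array([-.494,.87,0])
for th in(75,80,85,90):
    t=np.radians(th);a=d*np.cos(t)+np.array([0,0,1])*np.sin(t); n=d*np.sin(t)-np.array([0,0,1])*np.cos(t)
    print(th,"tip front/back",proj(c,[H+.048*a+.0035*n,H+.048*a-.0035*n,H+.006*a+.0035*n]).round(0).tolist())
cv2.imwrite("pics/w6c.png",cv2.resize(f[150:320,220:420],None,fx=4,fy=4))
E
```

```text
[0.50865873 0.00353926 0.21198796] [-6.26985248  4.23039047  1.34442867] [ 1.30904831  2.13515041 -0.04372308] 0.02542897022591136
75 tip front/back [[324.0, 207.0], [324.0, 223.0], [323.0, 206.0]]
80 tip front/back [[324.0, 217.0], [324.0, 232.0], [323.0, 206.0]]
85 tip front/back [[324.0, 226.0], [324.0, 240.0], [323.0, 207.0]]
90 tip front/back [[324.0, 235.0], [324.0, 249.0], [323.0, 208.0]]
```

View pics/w6c.png

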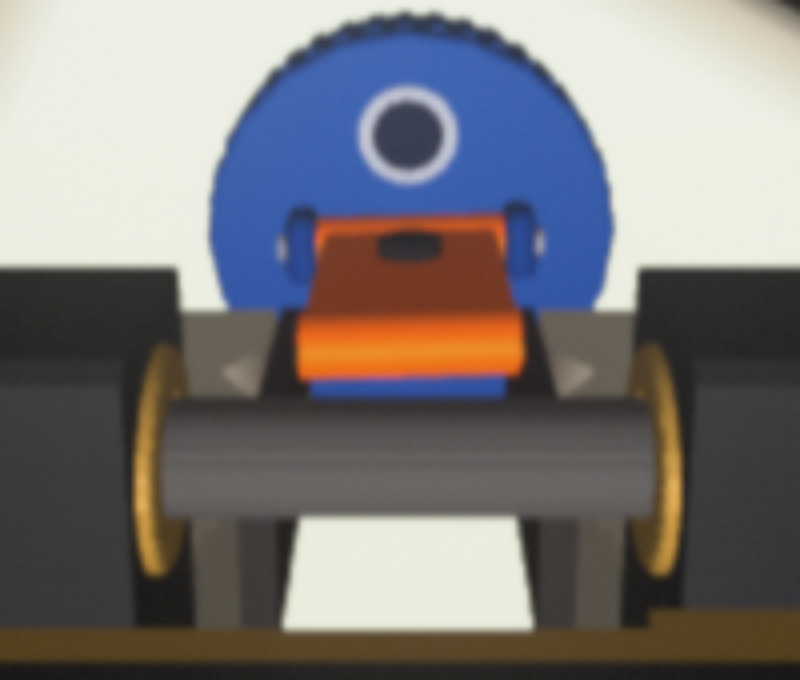

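The tip band is now at rows 229–244, about 87°. I push a little further, then release and re-centre on the cap's axis.

Emit:
apply_moves([
  [255,[0,0.05,0],0],
  [255,[0,0.03,0],0],
  [255,[0,0,0],0],
])

```text
time_s: 10.78
tcp_pos: [0.511, 0.0048, 0.2117]
eef_rot: [-179.8, -0.1, 119.6]
contact_force: [-9.5, 0.7, 2.9]
gripper_width: 0.0254
```

```bash
python3 - <<'E'
from h import *
s=get_state();print(s["tcp_pos"],s["contact_force"],s["moment"],s["gripper_width"])
c=cap("wrist");f=c["frame"]
H=np.array([.5,-.001,.1835]);d=np.array([-.869,-.493,0])
for th in(80,85,90):
    t=np.radians(th);a=d*np.cos(t)+np.array([0,0,1])*np.sin(t); n=d*np.sin(t)-np.array([0,0,1])*np.cos(t)
    print(th,"tip front/back",proj(c,[H+.048*a+.0035*n,H+.048*a-.0035*n,H+.006*a+.0035*n]).round(0).tolist())
cv2.imwrite("pics/w7c.png",cv2.resize(f[150:320,220:420],None,fx=4,fy=4))
m=cv2.inRange(cv2.cvtColor(f,cv2.COLOR_BGR2HSV),(3,150,130),(22,255,255)); print(np.nonzero(m[190:260,323])[0]+190)
E
```

```text
[0.51100584 0.00480048 0.21170322] [-9.5171883   0.7161833   2.94062287] [ 0.38787427  3.31916618 -0.07073594] 0.025375920490672745
80 tip front/back [[324.0, 211.0], [324.0, 226.0], [323.0, 202.0]]
85 tip front/back [[324.0, 220.0], [324.0, 235.0], [323.0, 203.0]]
90 tip front/back [[324.0, 229.0], [324.0, 244.0], [323.0, 204.0]]
[201 202 203 227 228 229 230 231 232 233 234 235 236 237 238 239 240 241]
```

View pics/w7c.png

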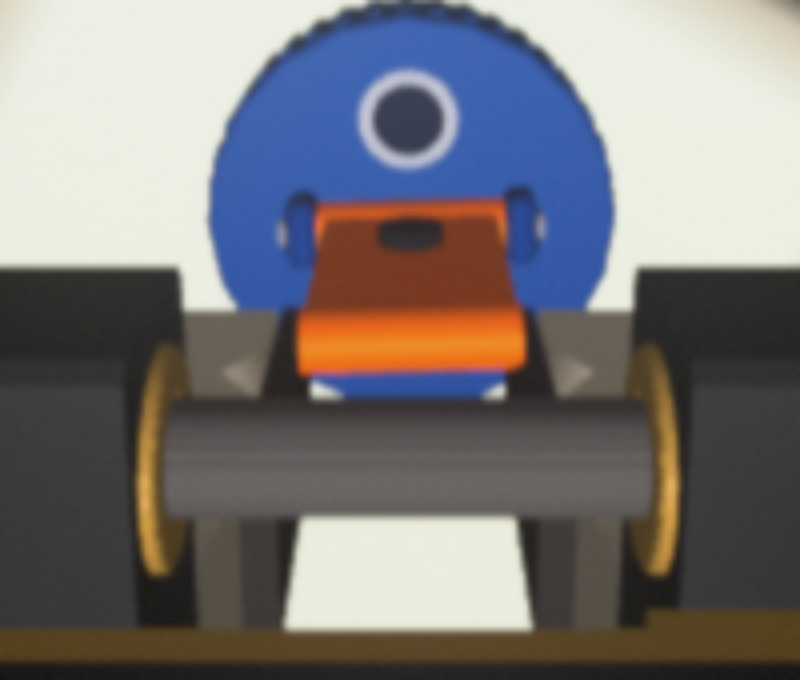

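The tab now stands at about 90° (tip band at rows 227–241) and is against its stop. I release, re-centre over the axis a little lower, and grip again.

Emit:
apply_moves([
  [150,[0,0,0],0],
  [150,[0,0,0],0],
  [150,[0,-0.12,0],0],
  [150,[0,-0.125,0.08],0],
  [150,[0,0,0.08],0],
  [150,[0,0,0],0],
])

```text
time_s: 11.58
tcp_pos: [0.5015, -0.0013, 0.2035]
eef_rot: [-180.0, -0.0, 119.6]
contact_force: [-0.1, -0.2, 0.9]
gripper_width: 0.0362
```

```bash
python3 - <<'E'
from h import *
s=get_state();print(s["tcp_pos"],s["eef_rot"],s["contact_force"],s["moment"],s["gripper_width"])
c=cap("wrist");f=c["frame"]
H=np.array([.5,-.001,.1835]);d=np.array([-.869,-.493,0])
for th in(80,85,90):
    t=np.radians(th);a=d*np.cos(t)+np.array([0,0,1])*np.sin(t); n=d*np.sin(t)-np.array([0,0,1])*np.cos(t)
    print(th,"tip front/back",proj(c,[H+.048*a+.0035*n,H+.048*a-.0035*n,H+.006*a+.0035*n]).round(0).tolist())
cv2.imwrite("pics/w8c.png",cv2.resize(f[150:320,220:420],None,fx=4,fy=4))
E
```

```text
[ 0.50148371 -0.00128563  0.20347455] [-1.79976125e+02 -3.16542551e-03  1.19589076e+02] [-0.1244299  -0.20459917  0.87866552] [ 0.09852854 -0.1022383  -0.03960977] 0.036215364656225164
80 tip front/back [[325.0, 241.0], [325.0, 257.0], [324.0, 225.0]]
85 tip front/back [[325.0, 251.0], [325.0, 266.0], [324.0, 226.0]]
90 tip front/back [[325.0, 260.0], [325.0, 274.0], [324.0, 227.0]]
```

View pics/w8c.png

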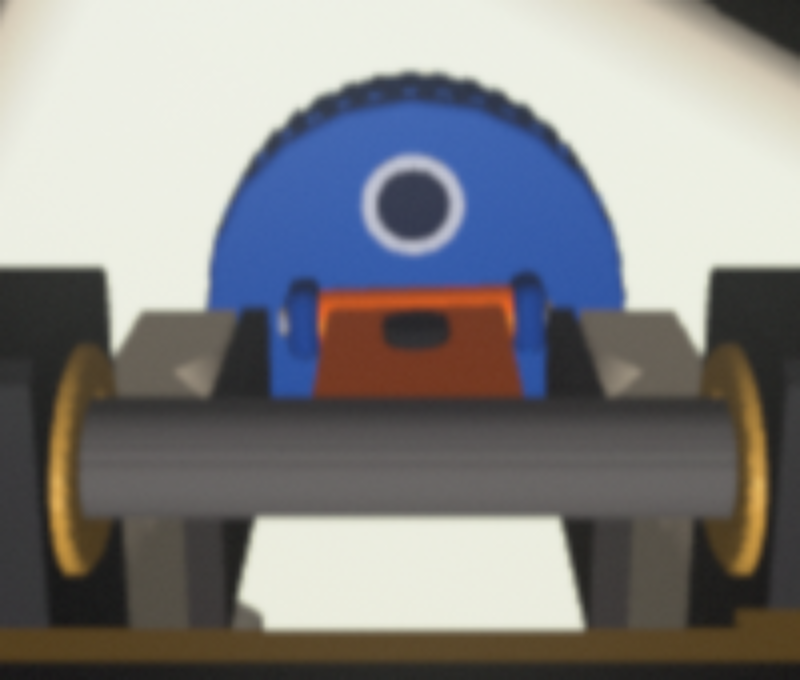

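Emit:
apply_moves([
  [150,[0.03,-0.01,0],0],
  [200,[0,0,0],0],
  [255,[0,0,0],0],
  [255,[0,0,0],0],
], squeeze=8)

```text
time_s: 12.12
tcp_pos: [0.5007, -0.0003, 0.2039]
eef_rot: [180.0, 0.0, 119.6]
contact_force: [0.5, -1.1, -0.6]
gripper_width: 0.0257
```

Emit:
apply_moves([
  [255,[0,0,0],0],
  [255,[0,0,0],0],
], squeeze=45)

```text
time_s: 12.38
tcp_pos: [0.5007, -0.0002, 0.2039]
eef_rot: [180.0, 0.0, 119.6]
contact_force: [1.4, -2.6, 0.7]
gripper_width: 0.0257
```

```bash
python3 - <<'E'
from h import *
s=get_state();print(s["tcp_pos"],s["eef_rot"],s["contact_force"],s["moment"],s["gripper_width"],s["joints"])
E
```

```text
[ 5.00674992e-01 -2.18879663e-04  2.03935744e-01] [1.79986805e+02 1.64139891e-02 1.19597070e+02] [ 1.44075474 -2.64548659  0.66690298] [-0.61122634 -0.62125098  0.05364605] 0.025656477760194005 [ 2.25117060e+01  4.97919516e+00 -2.28187442e+01  1.65760843e-02
 -6.21869432e+01 -8.29223666e+01]
```

Emit:
apply_moves([
  [255,[0,0,0],-0.5],
  [255,[0,0,0],-0.5],
  [255,[0,0,0],-0.5],
  [255,[0,0,0],0],
])

```text
time_s: 12.88
tcp_pos: [0.5005, -0.0, 0.2041]
eef_rot: [180.0, -0.0, 128.6]
contact_force: [-1.2, 0.1, 3.3]
gripper_width: 0.0256
```

```bash
cat > st.py <<'E'
from h import *
s=get_state();print(s["time_s"],s["tcp_pos"].round(4),s["eef_rot"].round(1),"F",s["contact_force"].round(1),"M",s["moment"].round(2),s["gripper_width"])
E
python3 st.py; python3 - <<'E'
from h import *
cap("wrist","w9")
E
```

```text
12.875 [ 0.5005 -0.      0.2041] [180.   -0.  128.6] F [-1.2  0.1  3.3] M [ 0.08  0.09 -0.23] 0.025648150179200167
```

View pics/w9.png

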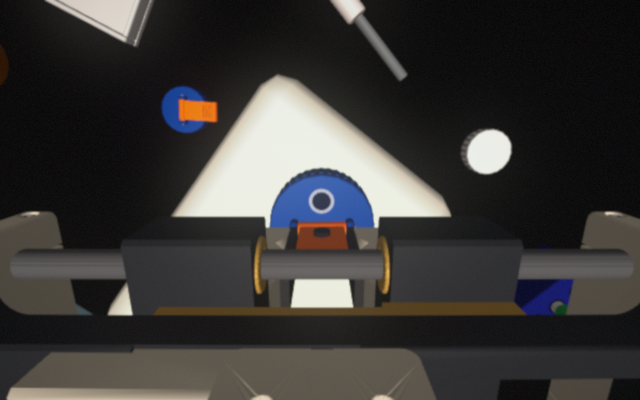

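The cap turns with the tool, its vent ring staying at (321,201). The moment is about -0.23 N m, so I keep going.

Emit:
apply_moves([
  [255,[0,0,0],-0.5],
  [255,[0,0,0],-0.5],
  [255,[0,0,0],-0.5],
  [255,[0,0,0],0],
])

```text
time_s: 13.42
tcp_pos: [0.5008, 0.0, 0.2045]
eef_rot: [180.0, 0.0, 137.6]
contact_force: [-1.5, 0.1, 6.4]
gripper_width: 0.0251
```

```bash
python3 st.py
```

```text
13.425 [0.5008 0.     0.2045] [180.    0.  137.6] F [-1.5  0.1  6.4] M [ 0.25  0.52 -0.1 ] 0.025129190918684034
```

Emit:
apply_moves([
  [255,[0,0,0],-0.5],
  [255,[0,0,0],-0.5],
  [255,[0,0,0],-0.4],
  [255,[0,0,0],0],
])

```text
time_s: 13.92
tcp_pos: [0.5012, 0.0001, 0.205]
eef_rot: [179.9, 0.1, 146.0]
contact_force: [-1.1, 1.3, 8.4]
gripper_width: 0.0257
```

```bash
python3 st.py
```

```text
13.925 [5.012e-01 1.000e-04 2.050e-01] [1.799e+02 1.000e-01 1.460e+02] F [-1.1  1.3  8.4] M [ 0.33  0.41 -0.21] 0.025727758449365666
```

Emit:
apply_moves([
  [255,[0,0,-0.01],-0.5],
  [255,[0,0,0],-0.5],
  [255,[0,0,0],0],
])

```text
time_s: 14.3
tcp_pos: [0.5013, 0.0002, 0.2054]
eef_rot: [179.9, 0.1, 152.0]
contact_force: [-0.3, 0.8, 8.2]
gripper_width: 0.0253
```

```bash
python3 st.py
```

```text
14.3 [5.013e-01 2.000e-04 2.054e-01] [1.799e+02 1.000e-01 1.520e+02] F [-0.3  0.8  8.2] M [ 0.4   0.36 -0.18] 0.025296192656537205
```

Emit:
apply_moves([
  [255,[0,0,-0.01],-0.5],
  [255,[0,0,0],-0.5],
  [255,[0,0,0],0],
])

```text
time_s: 14.68
tcp_pos: [0.5012, 0.0003, 0.2059]
eef_rot: [179.9, 0.1, 158.0]
contact_force: [-1.5, 0.8, 8.1]
gripper_width: 0.0252
```

```bash
python3 st.py
```

```text
14.675 [5.012e-01 3.000e-04 2.059e-01] [1.799e+02 1.000e-01 1.580e+02] F [-1.5  0.8  8.1] M [ 0.59  0.63 -0.12] 0.025175160697357323
```

Emit:
apply_moves([
  [255,[0,0,0],-0.5],
  [255,[0,0,0],-0.5],
  [255,[0,0,0],0],
])

```text
time_s: 15.05
tcp_pos: [0.5012, 0.0002, 0.2063]
eef_rot: [179.9, 0.1, 164.0]
contact_force: [-3.3, 2.4, 11.2]
gripper_width: 0.0249
```

```bash
python3 st.py
```

```text
15.05 [5.012e-01 2.000e-04 2.063e-01] [1.799e+02 1.000e-01 1.640e+02] F [-3.3  2.4 11.2] M [ 0.5   1.09 -0.08] 0.02490303651784949
```

Emit:
apply_moves([
  [255,[0,0,-0.02],-0.5],
  [255,[0,0,-0.01],0],
  [255,[0,0,0],0],
])

```text
time_s: 15.42
tcp_pos: [0.5011, 0.0002, 0.2074]
eef_rot: [180.0, 0.1, 167.0]
contact_force: [-1.7, 0.8, 7.4]
gripper_width: 0.0255
```

```bash
python3 st.py
```

```text
15.425 [5.011e-01 2.000e-04 2.074e-01] [1.80e+02 1.00e-01 1.67e+02] F [-1.7  0.8  7.4] M [ 0.39  0.58 -0.05] 0.02550645964723918
```

Emit:
apply_moves([
  [255,[0,0,0],-0.5],
  [255,[0,0,0],-0.5],
  [255,[0,0,0],0],
])

```text
time_s: 15.8
tcp_pos: [0.5005, 0.0001, 0.2073]
eef_rot: [180.0, 0.0, 173.0]
contact_force: [-4.3, 1.1, 9.5]
gripper_width: 0.0257
```

```bash
python3 st.py; python3 -c "
from h import *
cap('wrist','w10')"
```

```text
15.8 [5.005e-01 1.000e-04 2.073e-01] [180.   0. 173.] F [-4.3  1.1  9.5] M [ 0.54  1.48 -0.21] 0.02565883652772871
```

View pics/w10.png

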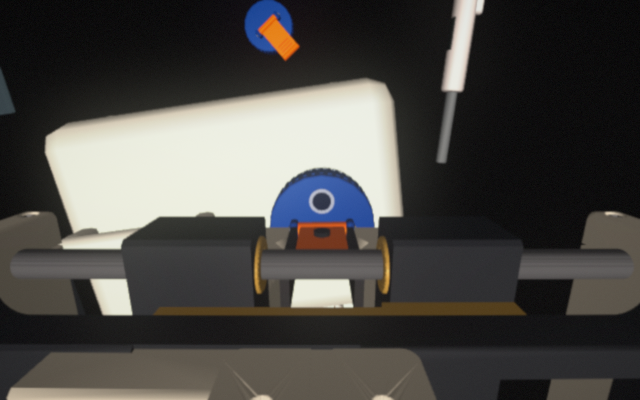

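Emit:
apply_moves([
  [255,[0,0,-0.02],0],
  [255,[0,0,-0.01],0],
  [255,[0,0,0],0],
])

```text
time_s: 16.23
tcp_pos: [0.5004, -0.0, 0.2079]
eef_rot: [180.0, -0.0, 173.0]
contact_force: [-1.6, 1.5, 4.9]
gripper_width: 0.0255
```

```bash
python3 st.py
```

```text
16.225 [ 0.5004 -0.      0.2079] [180.  -0. 173.] F [-1.6  1.5  4.9] M [ 0.61  0.81 -0.23] 0.02549614186804141
```

Emit:
apply_moves([
  [255,[0,0,-0.02],0],
  [255,[0,0,0],0],
  [255,[0,0,0],0],
])

```text
time_s: 16.6
tcp_pos: [0.5002, -0.0001, 0.2083]
eef_rot: [-180.0, -0.1, 173.0]
contact_force: [-0.4, 1.1, -1.4]
gripper_width: 0.0255
```

```bash
python3 st.py
```

```text
16.6 [ 5.002e-01 -1.000e-04  2.083e-01] [-1.80e+02 -1.00e-01  1.73e+02] F [-0.4  1.1 -1.4] M [ 0.51  0.26 -0.2 ] 0.02552658020401096
```

Emit:
apply_moves([
  [255,[0,0,0],-0.5],
  [255,[0,0,0],0],
  [255,[0,0,0],0],
])

```text
time_s: 16.98
tcp_pos: [0.5001, -0.0001, 0.2083]
eef_rot: [180.0, -0.1, 175.9]
contact_force: [-0.6, 0.9, -4.6]
gripper_width: 0.0252
```

```bash
python3 st.py
```

```text
16.975 [ 5.001e-01 -1.000e-04  2.083e-01] [ 1.800e+02 -1.000e-01  1.759e+02] F [-0.6  0.9 -4.6] M [ 0.6   0.22 -0.8 ] 0.025180027430036497
```

Emit:
apply_moves([
  [255,[0,0,0],-0.5],
  [255,[0,0,0],0],
  [255,[0,0,0],0],
])

```text
time_s: 17.35
tcp_pos: [0.5002, -0.0001, 0.2088]
eef_rot: [-180.0, -0.0, 178.9]
contact_force: [-3.0, 2.4, -1.5]
gripper_width: 0.0254
```

```bash
python3 st.py
```

```text
17.35 [ 5.002e-01 -1.000e-04  2.088e-01] [-180.    -0.   178.9] F [-3.   2.4 -1.5] M [ 0.91  1.02 -0.65] 0.025388125740474138
```

The moment jumped to about -0.7 N m, so this is the hard stop, and the cap has already risen about 4 mm. I back off about 5° and try a gentle lift.

Emit:
apply_moves([
  [255,[0,0,0],0.5],
  [255,[0,0,0],0.4],
  [255,[0,0,0],0],
])

```text
time_s: 17.73
tcp_pos: [0.5009, -0.0003, 0.2091]
eef_rot: [-180.0, 0.0, 173.6]
contact_force: [-0.2, 0.1, -0.9]
gripper_width: 0.0253
```

```bash
python3 st.py
```

```text
17.725 [ 5.009e-01 -3.000e-04  2.091e-01] [-180.     0.   173.6] F [-0.2  0.1 -0.9] M [0.07 0.13 0.01] 0.025294148176656907
```

Emit:
apply_moves([
  [255,[0,0,-0.02],0],
  [255,[0,0,-0.02],0],
  [255,[0,0,0],0],
])

```text
time_s: 18.1
tcp_pos: [0.5007, -0.0001, 0.211]
eef_rot: [180.0, 0.0, 173.6]
contact_force: [0.3, 0.1, -0.1]
gripper_width: 0.0258
```

```bash
python3 st.py
```

```text
18.1 [ 5.007e-01 -1.000e-04  2.110e-01] [180.    0.  173.6] F [ 0.3  0.1 -0.1] M [ 0.06 -0.05  0.01] 0.025803774941966805
```

It lifts freely with no force on the tool. I raise it straight up.

Emit:
apply_moves([
  [255,[0,0,-0.06],0],
  [255,[0,0,-0.1],0],
  [255,[0,0,-0.14],0],
  [255,[0,0,0],0],
])

```text
time_s: 18.6
tcp_pos: [0.501, -0.0, 0.2267]
eef_rot: [180.0, 0.1, 173.6]
contact_force: [0.2, 0.7, -0.8]
gripper_width: 0.0256
```

```bash
python3 st.py
```

```text
18.6 [ 0.501  -0.      0.2267] [1.800e+02 1.000e-01 1.736e+02] F [ 0.2  0.7 -0.8] M [ 0.07 -0.04  0.  ] 0.025597186533037945
```

Emit:
apply_moves([
  [255,[0,0,-0.2],0],
  [255,[0,0,-0.3],0],
  [255,[0,0,-0.4],0],
  [255,[0,0,-0.3],0],
  [255,[0,0,0],0],
])

```text
time_s: 19.23
tcp_pos: [0.5012, 0.0001, 0.2874]
eef_rot: [179.9, 0.1, 173.6]
contact_force: [-0.3, -0.8, -1.3]
gripper_width: 0.0255
```

```bash
python3 st.py; python3 -c "
from h import *
f=cap('scene')['frame']; cv2.imwrite('pics/s11.png',cv2.resize(f[100:330,150:420],None,fx=2.6,fy=2.6))
p=get_state()['tcp_pos']; print(tool(np.array([.452,-.328,p[2]])-p))
cap('wrist','w11')"
```

```text
19.225 [5.012e-01 1.000e-04 2.874e-01] [1.799e+02 1.000e-01 1.736e+02] F [-0.3 -0.8 -1.3] M [ 0.11 -0.07  0.01] 0.025503551611647874
[ 2.330e-01 -6.628e+00 -5.000e-03]
```

View pics/s11.png

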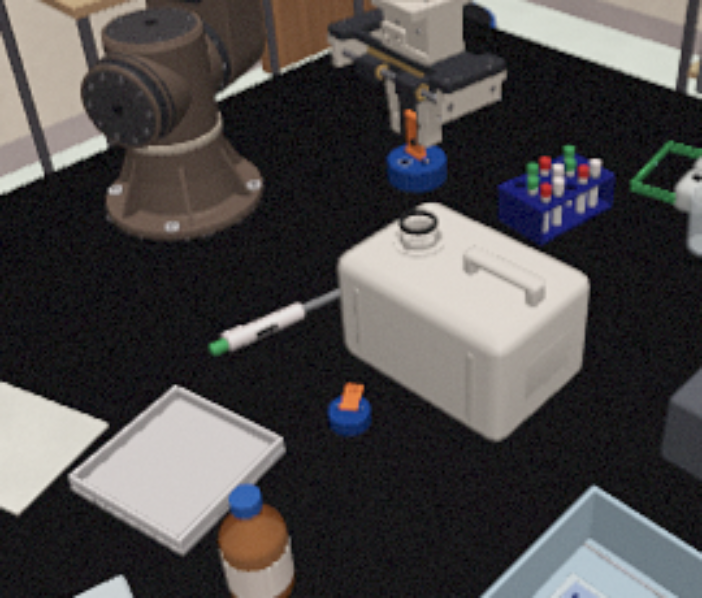

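View pics/w11.png

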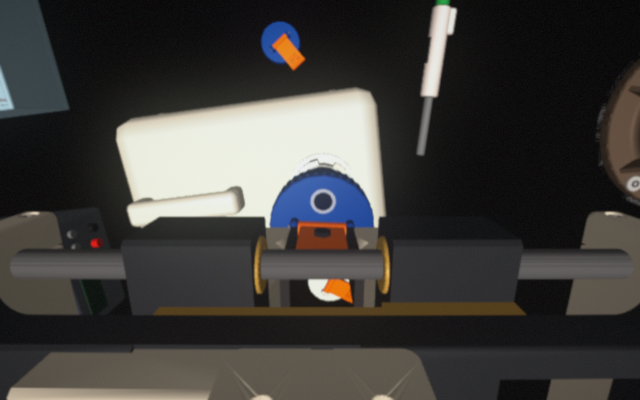

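The cap is off and hangs upright from its raised tab, at (417,165) in the scene crop, with the neck bare below. Next I carry it over the tray.

Emit:
apply_moves([
  [255,[0.03,-0.3,0],0],
  [255,[0.03,-0.6,0],0],
  [255,[0.03,-0.7,0],0],
  [255,[0.03,-0.75,0],0],
  [255,[0.03,-0.8,0],0],
  [255,[0.03,-0.8,0],0],
  [255,[0.03,-0.8,0],0],
  [255,[0.03,-0.7,0],0],
  [255,[0.03,-0.6,0],0],
  [255,[0.03,-0.4,0],0],
  [255,[0,-0.18,0],0],
  [255,[0,0,0],0],
])

```text
time_s: 20.82
tcp_pos: [0.4481, -0.3282, 0.2853]
eef_rot: [180.0, -0.1, 173.5]
contact_force: [1.2, 0.1, -0.4]
gripper_width: 0.0256
```

```bash
python3 st.py; python3 -c "
from h import *
f=cap('scene')['frame']; cv2.imwrite('pics/s12.png',cv2.resize(f[100:330,150:420],None,fx=2.6,fy=2.6))
cap('top','t12')
cap('wrist','w12')"
```

```text
20.825 [ 0.4481 -0.3282  0.2853] [ 1.800e+02 -1.000e-01  1.735e+02] F [ 1.2  0.1 -0.4] M [ 0.14 -0.07  0.01] 0.02559529891563699
```

View pics/s12.png

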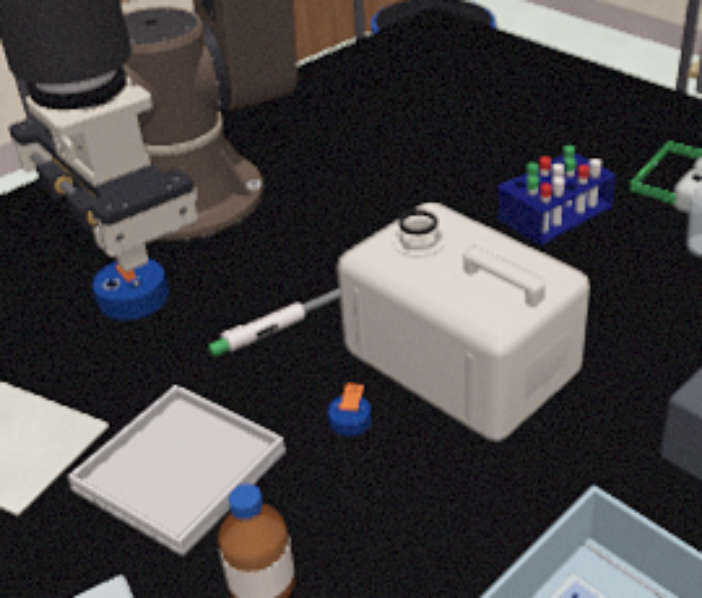

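View pics/w12.png

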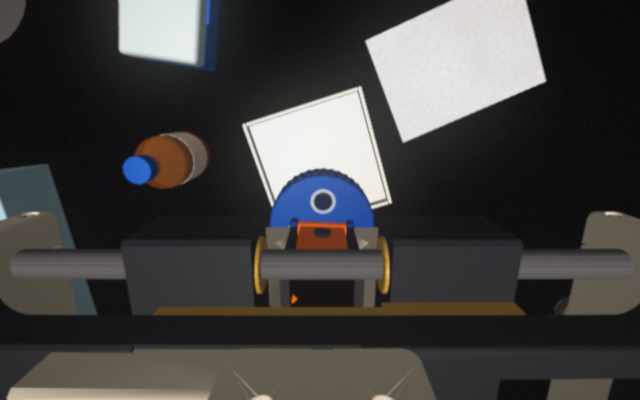

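```bash
python3 - <<'E'
from h import *
c=cap("wrist"); s=cap("scene")
P=np.array([[.515,-.234,.022],[.546,-.394,.022],[.389,-.422,.022],[.359,-.262,.022]])
print(proj(c,P).round(0).tolist()); 
print((proj(s,P)-[150,100])*2.6)
for px in[(244,124),(361,87),(391,203)]: print(onz(c,px,.022).round(3))
print(get_state()["joints"].round(1))
E
```

```text
[[282.0, 236.0], [240.0, 123.0], [360.0, 86.0], [392.0, 205.0]]
[[285.69942053 436.63228736]
 [179.63461833 543.41472391]
 [ 69.24512722 476.54415773]
 [179.97381091 383.38262813]]
[ 0.542 -0.392  0.022]
[ 0.388 -0.42   0.022]
[ 0.36  -0.265  0.022]
[-15.9   7.3  -9.2  -0.  -73.5   9.6]
```

The tray corners agree in all three views. I descend gently.

Emit:
apply_moves([
  [255,[0,0,0.3],0],
  [255,[0,0,0.6],0],
  [255,[0,0,0.7],0],
  [255,[0,0,0.7],0],
  [255,[0,0,0.6],0],
  [255,[0,0,0.4],0],
  [255,[0,0,0.3],0],
  [255,[0,0,0.2],0],
  [255,[0,0,0.2],0],
  [255,[0,0,0.15],0],
  [255,[0,0,0],0],
])

```text
time_s: 22.45
tcp_pos: [0.4484, -0.3278, 0.0779]
eef_rot: [180.0, -0.0, 173.6]
contact_force: [-0.8, -0.0, 0.1]
gripper_width: 0.0256
```

```bash
python3 st.py; python3 -c "
from h import *
f=cap('scene')['frame']; cv2.imwrite('pics/s13.png',cv2.resize(f[180:330,150:350],None,fx=4,fy=4))"
```

```text
22.45 [ 0.4484 -0.3278  0.0779] [180.   -0.  173.6] F [-0.8 -0.   0.1] M [ 0.04 -0.07 -0.01] 0.025569013568420538
```

View pics/s13.png

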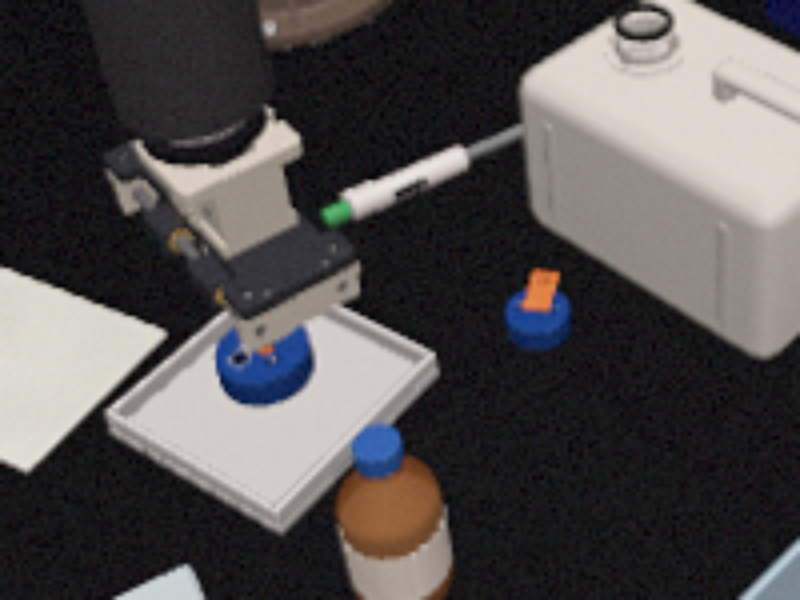

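Emit:
apply_moves([
  [255,[0,0,0.12],0],
  [255,[0,0,0.12],0],
  [255,[0,0,0.1],0],
  [255,[0,0,0.06],0],
  [255,[0,0,0],0],
], squeeze=20)

```text
time_s: 23.12
tcp_pos: [0.4485, -0.3279, 0.058]
eef_rot: [180.0, -0.0, 173.6]
contact_force: [0.5, 0.4, -1.4]
gripper_width: 0.0257
```

```bash
python3 st.py
```

```text
23.125 [ 0.4485 -0.3279  0.058 ] [180.   -0.  173.6] F [ 0.5  0.4 -1.4] M [ 0.04 -0.07  0.02] 0.025694895157243873
```

Emit:
apply_moves([
  [255,[0,0,0.02],0],
  [255,[0,0,0.02],0],
  [255,[0,0,0],0],
])

```text
time_s: 23.5
tcp_pos: [0.4486, -0.3279, 0.0563]
eef_rot: [-180.0, 0.0, 173.6]
contact_force: [-0.4, -0.7, -0.7]
gripper_width: 0.0257
```

```bash
python3 st.py
```

```text
23.5 [ 0.4486 -0.3279  0.0563] [-180.     0.   173.6] F [-0.4 -0.7 -0.7] M [ 0.09 -0.04 -0.03] 0.025665417261821585
```

Emit:
apply_moves([
  [255,[0,0,0.02],0],
  [255,[0,0,0.02],0],
  [255,[0,0,0],0],
])

```text
time_s: 23.88
tcp_pos: [0.4485, -0.3279, 0.0542]
eef_rot: [180.0, -0.0, 173.6]
contact_force: [0.2, 0.3, -0.9]
gripper_width: 0.0256
```

```bash
python3 st.py
```

```text
23.875 [ 0.4485 -0.3279  0.0542] [180.   -0.  173.6] F [ 0.2  0.3 -0.9] M [ 0.14 -0.05 -0.02] 0.025646077279165676
```

Emit:
apply_moves([
  [255,[0,0,0.01],0],
  [255,[0,0,0],0],
])

```text
time_s: 24.12
tcp_pos: [0.4486, -0.3279, 0.0538]
eef_rot: [-180.0, 0.0, 173.6]
contact_force: [0.2, 0.1, -0.8]
gripper_width: 0.0256
```

```bash
python3 st.py
```

```text
24.125 [ 0.4486 -0.3279  0.0538] [-180.     0.   173.6] F [ 0.2  0.1 -0.8] M [ 0.1  -0.05  0.  ] 0.02561142044368581
```

Emit:
apply_moves([
  [255,[0,0,0.02],0],
  [255,[0,0,0],0],
])

```text
time_s: 24.38
tcp_pos: [0.4487, -0.328, 0.0537]
eef_rot: [-180.0, 0.0, 173.6]
contact_force: [-2.8, 2.0, 6.4]
gripper_width: 0.026
```

```bash
python3 st.py
```

```text
24.375 [ 0.4487 -0.328   0.0537] [-180.     0.   173.6] F [-2.8  2.   6.4] M [0.9  0.79 0.05] 0.02597258611509466
```

Emit:
apply_moves([
  [255,[0,0,0.015],0],
  [255,[0,0,0],0],
])

```text
time_s: 24.62
tcp_pos: [0.4487, -0.328, 0.0536]
eef_rot: [-180.0, 0.0, 173.6]
contact_force: [-3.8, 3.9, 14.1]
gripper_width: 0.0258
```

```bash
python3 st.py
```

```text
24.625 [ 0.4487 -0.328   0.0536] [-180.     0.   173.6] F [-3.8  3.9 14.1] M [ 1.54  1.43 -0.01] 0.025759480682978852
```

The cap rests on the floor of the tray. I relax the push, open the fingers, and go up.

Emit:
apply_moves([
  [255,[0,0,-0.02],0],
  [160,[0,0,0],0],
  [120,[0,0,0],0],
  [100,[0,0,0],0],
  [100,[0,0,-0.1],0],
  [100,[0,0,-0.3],0],
  [100,[0,0,-0.6],0],
  [100,[0,0,-0.8],0],
  [100,[0,0,-0.8],0],
  [100,[0,0,-0.5],0],
  [100,[0,0,0],0],
])

```text
time_s: 26.0
tcp_pos: [0.4498, -0.3285, 0.2117]
eef_rot: [-179.9, 0.3, 173.6]
contact_force: [0.2, 0.5, -0.3]
gripper_width: 0.0537
```

```bash
python3 st.py; python3 - <<'E'
from h import *
s=cap('scene');f=s['frame']; cv2.imwrite('pics/s14.png',cv2.resize(f[180:330,150:350],None,fx=4,fy=4))
c=cap('wrist','w14')
t=cap('top','t14')
E
```

```text
26.0 [ 0.4498 -0.3285  0.2117] [-179.9    0.3  173.6] F [ 0.2  0.5 -0.3] M [ 0.14  0.01 -0.  ] 0.053657928731926596
```

View pics/s14.png

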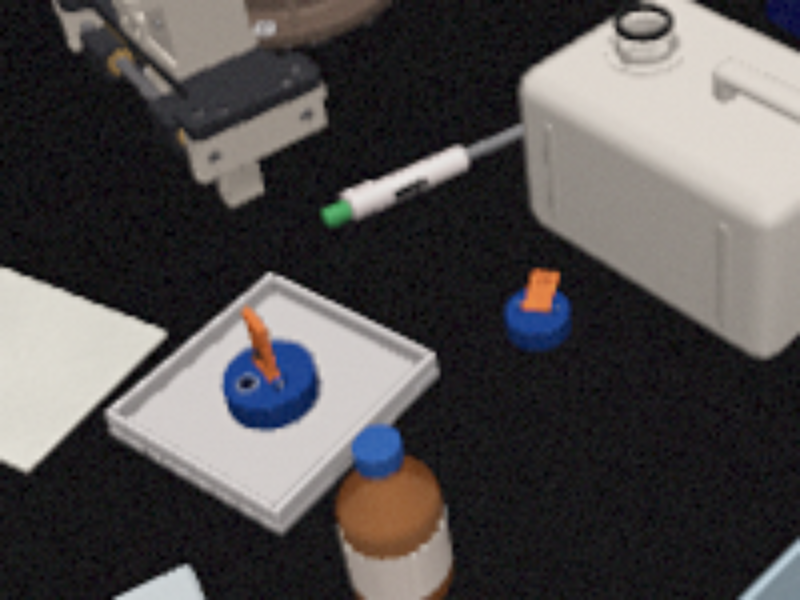

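View pics/w14.png

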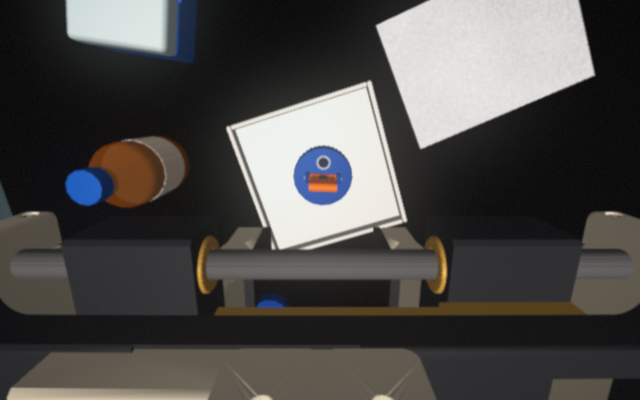

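View pics/t14.png

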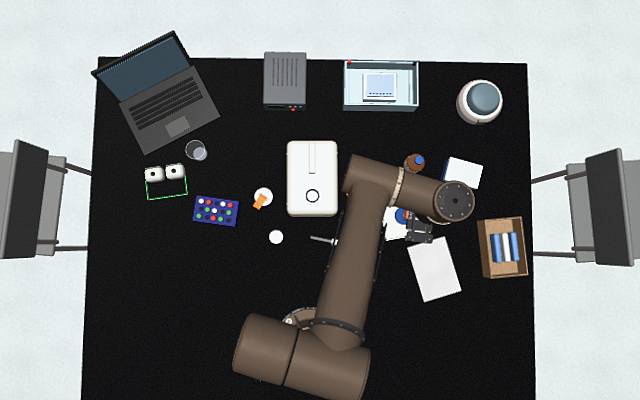

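The cap stands in the tray near its middle, at (323,175) in the wrist view and (270,383) in the scene crop. The tab stands up and the gripper is clear. One numeric check before handing in.

```bash
python3 - <<'E'
from h import *
c=cap("wrist");h=cv2.cvtColor(c["frame"],cv2.COLOR_BGR2HSV)
m=cv2.inRange(h,(100,120,40),(125,255,255));m[:,:270]=0;m[:,380:]=0;m[:130]=0;m[215:]=0
k=max(cv2.findContours(m,0,1)[0],key=cv2.contourArea);k=cv2.convexHull(k)
e=cv2.fitEllipse(k);P=onz(c,e[0],.029)
A=np.radians(11);d=P[:2]-[.452,-.328];print(e,P,"tray frame",np.array([[np.cos(A),np.sin(A)],[-np.sin(A),np.cos(A)]])@d)
Q=np.array([P+[.032*np.cos(a),.032*np.sin(a),0] for a in np.linspace(0,6.28,40)])
print("predicted",cv2.fitEllipse(proj(c,Q).astype(np.float32)))
E
python3 st.py; python3 -c "
from plant import close_job
print(close_job())"
```

```text
((321.01263427734375, 175.37353515625), (56.7962646484375, 56.90008544921875), 108.6003646850586) [ 0.44833164 -0.33074097  0.029     ] tray frame [-0.00412396 -0.00199065]
predicted ((321.01007080078125, 174.68560791015625), (58.94499206542969, 59.893802642822266), 90.39997863769531)
26.2 [ 0.4481 -0.3276  0.2076] [ 1.800e+02 -1.000e-01  1.736e+02] F [-0.1  0.   0.1] M [ 0.06 -0.02 -0.01] 0.05337987652202829
the job is handed in; nothing more can be done
None
```

The cap is off the can and stands rim-down in the drip tray. I handed the job in at 26 s; no verdict was reported.

- **Venting:** I pinched the orange tab across its width and levered it up to its stop. The tab slipped in the pads and stopped at about 77°, so I pushed it on to about 90°, then re-centred my grip on the cap's axis.
- **Unscrewing:** I turned the cap anticlockwise until the torque jumped to about 0.8 N m at the hard stop, roughly 57–59° round, and let it rise on the seal as it turned. I then backed off about 5° and it lifted with no measurable force. The highest force I read at the tool while the cap was on the neck was about 12 N.
- **Setting down:** I lowered it in about 1 mm steps until it touched. I pressed one step past first contact, to about 14 N, then relaxed, released and withdrew to about 0.2 m.

**Last checks:**
- **Position:** the cap's axis is about 4 mm and 2 mm from the tray's middle along its two sides.
- **Upright:** its outline is round and about 4% smaller than predicted for a flat cap, so I take it as upright. I did not measure its height or tilt directly.
- **Other items:** nothing looked moved in the views I took. The arm hides part of the top view, so the small blue cap and part of the pipette were checked only in the scene view.

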